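# Load red-lidded sauce pots into a spring dispenser

### The arm

A 6-joint arm with a two-finger parallel gripper is mounted at the origin on the work surface. World frame = base frame: x ahead of the robot, y to its left, z up, the work surface at z = 0. Lengths are in m, angles in rad, forces in N, time in s.
With the tool pointing down it reaches from about 0.3 to 0.825 m from the base axis. Payload 5.4 kg.
Tool frame: the origin (TCP) lies on the centre line of the jaws, within the pads' length; the fingertips stand 25 mm ahead of it and the grasp point (between the pads) lies 6 mm ahead of it (bot.tips_ahead is the z of the fingertips in the tool frame, in m); z points along the fingers, y is the line along which they close (so a half turn about z gives the same grasp; the last joint's range is limited). The gripper opens to 92 mm and grips with 3 to 60 N. Pads are 20 mm wide; open, the fingers measure 128 mm over their backs; the gripper's body (75 mm by 189 mm) begins 69 mm behind the grasp point.
Start: joints at [-1.321, 0.158, 1.597, -0, 1.386, -0.21], TCP at [0.255, -0.515, 0.24] pointing down, gripper open.
Joint ranges: [-2.91, 2.91], [-0.94, 2.29], [0.18, 2.7], [-1.29, 4.43], [0.17, 2.64], [-3, 3]. Speed limits (rad/s): [2.57, 2.57, 3.14, 3.14, 3.14, 3.14].

### API

Orientations are given as [roll, pitch, yaw] about the fixed x, y, z axes, in that order (R = Rz(yaw) Ry(pitch) Rx(roll)).
In Python, from cell import bot gives the robot as it stands.
- The arm moves only by the tool move_arm, never from a script. Its arguments are lists of equal length, an entry for each row: "dp": the shift along the world's x, y, z in m, a list of three; "rotation": the turn, a rotation vector about the world's x, y, z in degrees, a list of three. In form: {"dp": [[tx, ty, tz], ...], "rotation": [[ax, ay, az], ...]}. A call has 1 to 8 rows; each row is the pose to reach, as a shift and turn from the pose commanded when the call began; what a row does not reach only later rows make up. A row lasts 1/10 s, in which the tool goes at most 50 mm and 8.59 degrees, less where a joint would pass 70% of its speed; a pose out of reach is approached as far as the arm can. A call with a gripper value outside its range is refused whole. "hand" is the closure, from -1 (fully open) to 1 (shut), so that 0 is half open, set as the call begins (left out, the last holds). The fingers move at their own pace and stop on an object; the grip force is fixed at half the most. Time passes only in rows, so rows that repeat a pose let the fingers close. It gives the time, the measured TCP pose, the force, the opening and the grip force at its end, in the units of the state.
- bot.observe(): the state, without advancing time (a new reading comes with each control period).
- bot.camera(name): name is "scene" or "top" or "wrist"; returns a dict with "image" (420x560x3 uint8, blue, green, red), "range_z" (420x560 float32, m along the optical axis (not along the pixel's ray), 0 where there is no reading), "fx", "fy", "cx", "cy" (pixels), "k1" (the pictures are not rectified: a ray, as slopes to the right and down, at radius r is drawn at 1 + k1 r^2 times it, then the intrinsics apply), "xyz" and "orientation" of the camera in the world; the wrist camera has in their place "T_tool_cam" (4x4, takes a point from camera to tool coordinates, whose origin is the TCP and whose axes are the flange's). Camera axes: x right, y up, looking along -z (the intrinsics and any distortion apply to the point x, -y, -z); pixel columns grow to the right and rows downward; lengths in m; the calibration is good to about 2 mm. A picture is of the moment at which its call begins: read the wrist's pose just before it.
- bot.close_job(): hands the job in; it is judged then, once.
The state is a dict: "time_s": time; "qpos": joint angles; "qd": joint speeds; "tau": joint torques, N m; "ee_pos": TCP position; "ee_rot": TCP orientation; "force": force on the tool from outside, world axes, zero at the start; "torque": the same for the moment, N m; "grip_width": finger opening in m; "gripper_force": force on a finger pad.
Only numpy, scipy, OpenCV 4.12 (cv2) and the standard library are available. Lean on these libraries where they do the work, as an engineer would, in place of code of your own. Each camera call takes 0.05 s, during which the arm holds its last target. There are 200 camera calls.

### The job

Fill the spring dispenser with the two red-lidded sauce pots, one after the other: set each upright in the flared mouth and push it straight down past the orange lips until they snap in over its lid and hold it, before you bring the next. Leave the green-lidded pot where it stands.

Things in the scene. Friction and masses are not known exactly. Their poses are not given: they have to be found in the camera images.
- red_pot_1: Loose round sauce pot, kraft board with a red lid: closed cylinder 56 mm across, 40 mm tall, about 70 g, standing lid up, 40 mm or more free all round. Origin: centre of its underside; z up. Let go in the dispenser's mouth it rests on lips and platform, underside 102 to 112 mm above the dispenser's origin, lid 6 to 16 mm above the rim.
- red_pot_2: Second red-lidded sauce pot, identical; either may go first. To load a pot press its lid at the centre with closed fingers (up to about 12 N) until the lid is about 102 mm above the dispenser's origin, 34 mm below the rim (98 mm does no harm), then withdraw: it springs up under the lips. First pot's underside ends at 66 mm, later 26 mm.
- green_pot: Sauce pot of the same size with a green lid: not wanted, to be left in its place. Origin: centre of its underside; z up through the lid.
- dispenser: Fixed upright clear tube, 60 mm bore, on a 120 mm square plate; origin centre of underside, z up. Teal flared mouth: rim at 136 mm, 80 mm inner, 89 mm outer, narrowing to 60 mm at 122 mm. Three sprung orange lips slope in to a 47 mm circle, undersides at 106 mm. White platform just below pushes up with 4 N plus 60 N/m, 90 mm travel; yaw is irrelevant.
There are look-alikes about, which are no part of the job. Leave any blue look-alike of the red_pot_1 alone.

How it is judged:
By the outcome, as a careful person would: the job done as asked, in the order asked, and still so for the second after the job is handed in, with the robot touching nothing.
It also fails if it takes over 64 s, if anything falls off the work surface, if the arm or the gripper's body presses on something with over 40 N, if the wrist force passes 120 N, or if a joint passes its speed limit or range.

## Working session

There is one attempt and no reset: what is moved stays moved. The work goes in short steps, Python scripts to look and compute and a tool call to move; the robot and the scene stay as the last step left them, time stands still between calls to the robot, and variables do not carry over. Pictures are saved under pics/ and viewed, at most 10 in all, crops included, and the job is handed in when it is done.

Besides the shell and the picture viewer there is one more tool, called after "Emit:" as name(argument=value, ...), one argument or row to a line, values as JSON. move_arm: Moves the arm, as the interface text tells. Its arguments: {"type":"object","properties":{"dp":{"type":"array"},"rotation":{"type":"array"},"hand":{"type":"number"}},"required":["dp","rotation"]}

```bash
mkdir -p pics; ls; cat > h.py <<'E'
import numpy as np, cv2
from scipy.spatial.transform import Rotation as R
from cell import bot
def pts(c, s=None):
    im=c["image"]; h,w=im.shape[:2]
    v,u=np.mgrid[0:h,0:w].astype(float)
    x=(u-c["cx"])/c["fx"]; y=(v-c["cy"])/c["fy"]
    K=np.eye(3); k=c["k1"]; a=np.stack([x,y],-1).reshape(-1,1,2)
    un=cv2.undistortPointsIter(a,K,np.array([k,0,0,0.]),None,None,(3,50,1e-10)).reshape(h,w,2)
    d=np.dstack([un[...,0],-un[...,1],-np.ones((h,w))])
    if "xyz" in c:
        o=np.array(c["xyz"]); q=np.array(c["orientation"]); 
        M=q if q.shape==(3,3) else (R.from_euler('xyz',q).as_matrix() if q.size==3 else R.from_quat(q).as_matrix())
    else:
        T=np.array(c["T_tool_cam"]); M0=R.from_euler('xyz',s["ee_rot"]).as_matrix()
        M=M0@T[:3,:3]; o=np.array(s["ee_pos"])+M0@T[:3,3]
    D=d@M.T
    return o,D,o+D*c["range_z"][...,None]
def plane(o,D,u,v,z):
    d=D[int(round(v)),int(round(u))]; return o+d*(z-o[2])/d[2]
E
python3 - <<'E'
from h import *
print(bot.observe())
for n in ("scene","top","wrist"):
    c=bot.camera(n); cv2.imwrite(f"pics/{n}0.png",c["image"]); print(n,{k:v for k,v in c.items() if k not in("image","range_z")}, (c["range_z"]>0).mean())
    np.savez(f"{n}0.npz",**c)
E
```

```text
pics
{'time_s': 0.0, 'qpos': array([-1.32112778e+00,  1.59027371e-01,  1.59820514e+00, -1.33545866e-05,
        1.38616604e+00, -2.10102708e-01]), 'qd': array([-6.21239502e-05, -1.07856308e-03, -5.91755409e-04,  1.00231498e-03,
       -4.44923129e-04, -1.23450661e-03]), 'tau': array([-3.82896292e-05, -3.85570371e+01, -3.22104478e+01,  7.01273605e-02,
        3.76583787e-02, -1.19936904e-04]), 'ee_pos': array([ 0.25498644, -0.51474374,  0.23864461]), 'ee_rot': array([-3.13982373e+00, -3.63804474e-04,  4.59773401e-01]), 'force': array([ 0.51536855, -0.65336471,  0.15541111]), 'torque': array([0.0481028 , 0.00644655, 0.01103755]), 'gripper_force': 0.0, 'grip_width': 0.09176826839076883}
scene {'fx': 525.5912352417262, 'fy': 525.5912352417262, 'cx': 278.78199128671287, 'cy': 208.39646300975076, 'k1': -0.14875403802576687, 'xyz': array([ 1.31578137, -0.01513451,  0.70191403]), 'orientation': array([0.88549575, 0.00689483, 1.56089046])} 0.996296768707483
top {'fx': 458.3899915876039, 'fy': 458.3899915876039, 'cx': 274.21309160656057, 'cy': 203.6248541548455, 'k1': -0.07538983525216993, 'xyz': array([ 0.36321902, -0.01453711,  0.95358241]), 'orientation': array([ 0.16232145,  0.01268201, -1.55041969])} 0.9960799319727891
wrist {'fx': 289.0964991606016, 'fy': 289.0964991606016, 'cx': 279.33880059389725, 'cy': 206.86754127809039, 'k1': -0.039276781870698926, 'T_tool_cam': array([[-1.47137529e-03,  9.58565204e-01,  2.84869417e-01,
         8.10764286e-02],
       [ 9.99998902e-01,  1.36011913e-03,  5.88377665e-04,
         2.99219578e-04],
       [ 1.76542013e-04,  2.84869970e-01, -9.58566153e-01,
        -1.46738533e-01],
       [ 0.00000000e+00,  0.00000000e+00,  0.00000000e+00,
         1.00000000e+00]])} 0.9960289115646258
```

View pics/top0.png

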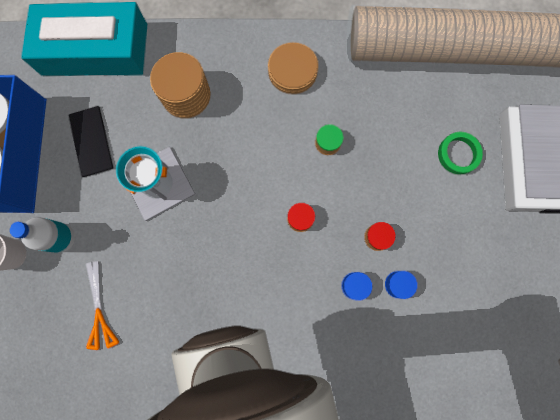

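View pics/scene0.png

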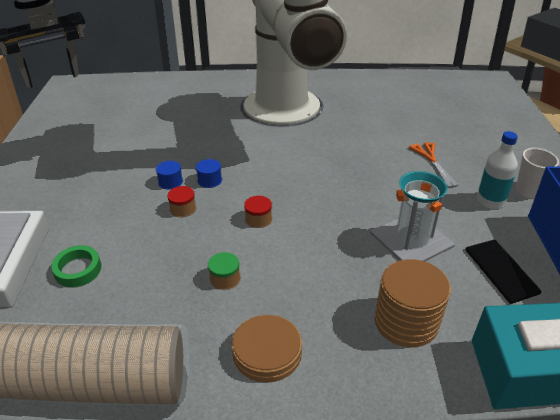

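```bash
python3 - <<'E'
from h import *
for n in ("top","scene"):
    c=dict(np.load(f"{n}0.npz")); o,D,P=pts(c); hsv=cv2.cvtColor(c["image"],cv2.COLOR_BGR2HSV)
    H,S,V=[hsv[...,i].astype(int) for i in range(3)]
    for name,m in dict(red=((H<7)|(H>172)),orange=(H>=8)&(H<20),green=(H>45)&(H<78),teal=(H>=78)&(H<98),blue=(H>98)&(H<130)).items():
        m=(m&(S>110)&(V>60)).astype(np.uint8)
        k,l,st,ce=cv2.connectedComponentsWithStats(m)
        for i in range(1,k):
            if st[i,4]<60: continue
            q=P[l==i]; 
            print(n,name,st[i],ce[i].round(1),"med",np.median(q,0).round(3),"mid",((np.percentile(q,2,0)+np.percentile(q,98,0))/2).round(3),"ext",np.ptp(q,axis=0).round(3))
E
```

```text
top red [288 203  27  27 598] [300.9 216. ] med [ 0.488 -0.054  0.039] mid [ 0.488 -0.053  0.039] ext [0.156 0.066 0.953]
top red [367 222  29  28 616] [381.1 235.4] med [ 0.453 -0.215  0.039] mid [ 0.452 -0.215  0.039] ext [0.116 0.239 0.955]
top orange [ 268   43   50   51 2015] [292.5  67.5] med [ 0.813 -0.033  0.031] mid [ 0.816 -0.033  0.023] ext [0.518 0.106 0.957]
top orange [ 150   52   60   66 2912] [180.3  84.3] med [0.745 0.194 0.095] mid [0.756 0.198 0.056] ext [0.452 0.271 0.949]
top orange [316 143  23  12  73] [325.5 150.7] med [ 0.632 -0.105  0.009] mid [ 0.638 -0.108  0.01 ] ext [0.022 0.047 0.027]
top orange [365 225  15  26  72] [369.1 240.7] med [ 0.441 -0.192  0.016] mid [ 0.448 -0.201  0.018] ext [0.052 0.031 0.037]
top orange [ 86 308  33  42 621] [100.7 333. ] med [0.241 0.354 0.008] mid [0.251 0.345 0.005] ext [0.154 0.396 0.957]
top green [316 125  27  26 552] [329.3 137.4] med [ 0.654 -0.111  0.04 ] mid [ 0.654 -0.111  0.038] ext [0.319 0.129 0.956]
top green [438 132  45  42 932] [460.2 152.5] med [ 0.633 -0.391  0.023] mid [ 0.632 -0.392  0.015] ext [0.31
[... 2768 characters left out ...]
06.  189.1] med [0.468 0.465 0.053] mid [0.466 0.467 0.052] ext [0.017 0.027 0.063]
scene teal [ 484  303   76   76 3464] [523.2 339.1] med [0.876 0.335 0.089] mid [0.872 0.357 0.089] ext [0.584 0.447 0.704]
scene blue [502 131  16  14 171] [509.2 137.5] med [0.446 0.45  0.167] mid [0.298 0.523 0.085] ext [1.179 0.637 0.705]
scene blue [196 159  26  29 631] [208.6 172.8] med [ 0.368 -0.166  0.034] mid [ 0.353 -0.168  0.02 ] ext [1.052 0.189 0.705]
scene blue [156 160  27  29 626] [168.9 174.1] med [ 0.372 -0.254  0.035] mid [ 0.359 -0.256  0.021] ext [1.047 0.271 0.703]
scene blue [ 528  166   32  108 2008] [548.1 212.6] med [0.551 0.52  0.057] mid [0.569 0.534 0.066] ext [1.008 0.689 0.704]
```

The top and scene views agree to about 2 mm. The red lids are at top-view px (301,216), world (0.489,-0.054), and px (381,235), world (0.453,-0.215). The teal mouth is at px (139,169), about (0.560,0.252). Lid height reads 0.039 m, as expected. I'll start with the pot at (0.453,-0.215).

Emit:
move_arm(
  dp=[
    [0.025, 0.0375, 0],
    [0.05, 0.075, 0],
    [0.075, 0.1125, 0],
    [0.1, 0.15, 0],
    [0.125, 0.1875, 0],
    [0.15, 0.225, 0],
    [0.175, 0.2625, 0],
    [0.198, 0.3, 0],
  ],
  rotation=[
    [0, 0, 0],
    [0, 0, 0],
    [0, 0, 0],
    [0, 0, 0],
    [0, 0, 0],
    [0, 0, 0],
    [0, 0, 0],
    [0, 0, 0],
  ],
  hand=-1,
)

```text
time_s: 0.95
ee_pos: [0.4538, -0.2135, 0.2394]
ee_rot: [-3.142, -0.0, 0.46]
force: [0.0, 0.4, 0.2]
grip_width: 0.0917
gripper_force: 0.0
```

```bash
cat >> h.py <<'E'
def look(n):
    s=bot.observe(); c=bot.camera(n); return s,c,*pts(c,s)
def lid(c,o,D,P,z=0.04):
    hsv=cv2.cvtColor(c["image"],cv2.COLOR_BGR2HSV); H,S,V=[hsv[...,i].astype(int) for i in range(3)]
    m=(((H<7)|(H>172))&(S>110)&(V>60)&(abs(P[...,2]-z)<0.006)).astype(np.uint8)
    k,l,st,ce=cv2.connectedComponentsWithStats(m)
    for i in range(1,k):
        if st[i,4]<150: continue
        cn=max(cv2.findContours((l==i).astype(np.uint8),0,1)[0],key=len)[:,0]
        q=np.array([plane(o,D,u,v,z) for u,v in cn],np.float32)[:,:2]
        e=cv2.minEnclosingCircle(q); print("lid",np.round(e[0],4),"d",round(2*e[1],4),"zmed",np.median(P[l==i][:,2]).round(4),"px",ce[i].round(0))
def rim(c,o,D,P,g=(0.56,0.252)):
    m=(abs(P[...,2]-0.136)<0.004)&(np.hypot(P[...,0]-g[0],P[...,1]-g[1])<0.06)
    q=P[m]; ou=cv2.minEnclosingCircle(q[:,:2].astype(np.float32))
    from scipy.optimize import least_squares
    f=least_squares(lambda p:np.hypot(q[:,0]-p[0],q[:,1]-p[1])-p[2],[*g,.042],loss='soft_l1',f_scale=.002).x
    print("rim n",len(q),"enc",np.round(ou[0],4),round(ou[1]*2,4),"fit",f.round(4),"z",np.median(q[:,2]).round(4))
E
python3 - <<'E'
from h import *
for n in ("top","scene"):
    c=dict(np.load(f"{n}0.npz")); a=pts(c); rim(c,*a); lid(c,*a)
s,*a=look("wrist"); print(s["ee_pos"],s["ee_rot"]); lid(*a); cv2.imwrite("pics/w1.png",a[0]["image"])
E
```

```text
rim n 401 enc [0.5591 0.2513] 0.0881 fit [0.5582 0.251  0.0406] z 0.1348Traceback (most recent call last):
  File "<stdin>", line 3, in <module>
  File "h.py", line 31, in lid
    e=cv2.minEnclosingCircle(q); print("lid",np.round(e[0],4),"d",round(2*e[1],4),"zmed",np.median(P[l==i][:,2]).round(4),"px",ce[i].round(0))
cv2.error: OpenCV(4.12.0) /io/opencv/modules/imgproc/src/shapedescr.cpp:201: error: (-215:Assertion failed) count >= 0 && (depth == CV_32F || depth == CV_32S) in function 'minEnclosingCircle'
```

```bash
sed -i 's/e=cv2.minEnclosingCircle(q)/e=cv2.minEnclosingCircle(q.copy())/' h.py
python3 - <<'E'
from h import *
for n in ("top","scene"):
    c=dict(np.load(f"{n}0.npz")); a=pts(c); rim(c,*a); lid(c,*a)
s,*a=look("wrist"); print(s["ee_pos"],s["ee_rot"]); lid(*a); cv2.imwrite("pics/w1.png",a[0]["image"])
E
```

```text
rim n 401 enc [0.5591 0.2513] 0.0881 fit [0.5582 0.251  0.0406] z 0.1348
lid [ 0.4884 -0.0543] d 0.0554 zmed 0.0395 px [301. 216.]
lid [ 0.4523 -0.2148] d 0.0566 zmed 0.0395 px [381. 235.]
rim n 315 enc [0.5605 0.2517] 0.0936 fit [0.5603 0.2503 0.0415] z 0.1348
lid [ 0.4578 -0.2138] d 0.0636 zmed 0.0393 px [181. 195.]
lid [ 0.4946 -0.0545] d 0.0626 zmed 0.0391 px [257. 205.]
[ 0.45380738 -0.21346979  0.23944931] [-3.14151690e+00 -1.55940270e-05  4.59808898e-01]
lid [ 0.4893 -0.0553] d 0.0577 zmed 0.0417 px [168. 103.]
lid [ 0.4527 -0.2163] d 0.0563 zmed 0.0414 px [281. 191.]
```

Both wrist lid fits are within 2 mm of the top view. I'll descend until the tips are 24 mm above the table, leaving 16 mm of pad on the pot, and then grip.

Emit:
move_arm(
  dp=[
    [-0.001, -0.002, -0.045],
    [-0.001, -0.002, -0.09],
    [-0.001, -0.002, -0.13],
    [-0.001, -0.002, -0.16],
    [-0.001, -0.002, -0.18],
    [-0.001, -0.002, -0.191],
    [-0.001, -0.002, -0.191],
    [-0.001, -0.002, -0.191],
  ],
  rotation=[
    [0, 0, 0],
    [0, 0, 0],
    [0, 0, 0],
    [0, 0, 0],
    [0, 0, 0],
    [0, 0, 0],
    [0, 0, 0],
    [0, 0, 0],
  ],
)

```text
time_s: 1.8
ee_pos: [0.4527, -0.2178, 0.0495]
ee_rot: [3.14, -0.001, 0.46]
force: [-0.3, -0.3, 0.8]
grip_width: 0.0918
gripper_force: 0.0
```

Emit:
move_arm(
  dp=[
    [0, 0, 0],
    [0, 0, 0],
    [0, 0, 0],
    [0, 0, 0],
    [0, 0, 0],
    [0, 0, 0],
    [0, 0, 0],
    [0, 0, 0],
  ],
  rotation=[
    [0, 0, 0],
    [0, 0, 0],
    [0, 0, 0],
    [0, 0, 0],
    [0, 0, 0],
    [0, 0, 0],
    [0, 0, 0],
    [0, 0, 0],
  ],
  hand=1,
)

```text
time_s: 2.6
ee_pos: [0.4522, -0.2173, 0.0488]
ee_rot: [-3.142, -0.0, 0.46]
force: [-0.6, 0.9, 2.4]
grip_width: 0.0553
gripper_force: 30.0
```

Emit:
move_arm(
  dp=[
    [0, 0, 0.02],
    [0, 0, 0.06],
    [0, 0, 0.1],
    [0, 0, 0.14],
    [0, 0, 0.18],
    [0, 0, 0.19],
    [0, 0, 0.19],
  ],
  rotation=[
    [0, 0, 0],
    [0, 0, 0],
    [0, 0, 0],
    [0, 0, 0],
    [0, 0, 0],
    [0, 0, 0],
    [0, 0, 0],
  ],
)

```text
time_s: 3.3
ee_pos: [0.4529, -0.2179, 0.2399]
ee_rot: [3.138, -0.001, 0.46]
force: [-0.0, -1.2, -1.6]
grip_width: 0.0555
gripper_force: 30.0
```

Emit:
move_arm(
  dp=[
    [0.007, 0.03, 0],
    [0.014, 0.06, 0],
    [0.021, 0.1, 0],
    [0.03, 0.14, 0],
    [0.039, 0.18, 0],
    [0.048, 0.22, 0],
    [0.057, 0.26, 0],
    [0.066, 0.29, 0],
  ],
  rotation=[
    [0, 0, 0],
    [0, 0, 0],
    [0, 0, 0],
    [0, 0, 0],
    [0, 0, 0],
    [0, 0, 0],
    [0, 0, 0],
    [0, 0, 0],
  ],
)

```text
time_s: 4.1
ee_pos: [0.5167, 0.0751, 0.2352]
ee_rot: [-3.139, 0.004, 0.461]
force: [0.9, 0.2, -0.6]
grip_width: 0.0553
gripper_force: 30.0
```

Emit:
move_arm(
  dp=[
    [0.008, 0.04, 0],
    [0.016, 0.08, 0],
    [0.024, 0.11, 0],
    [0.03, 0.135, 0],
    [0.03, 0.135, 0],
    [0.03, 0.135, 0],
  ],
  rotation=[
    [0, 0, 0],
    [0, 0, 0],
    [0, 0, 0],
    [0, 0, 0],
    [0, 0, 0],
    [0, 0, 0],
  ],
)

```text
time_s: 4.7
ee_pos: [0.5469, 0.2074, 0.2358]
ee_rot: [-3.141, 0.005, 0.461]
force: [-0.2, -0.5, -0.8]
grip_width: 0.0553
gripper_force: 30.0
```

```bash
python3 - <<'E'
from h import *
s,*a=look("wrist"); print(s["ee_pos"],s["ee_rot"],s["force"],s["grip_width"]); rim(*a); z=s["ee_pos"][2]-.0088; lid(*a,z=z); cv2.imwrite("pics/w2.png",a[0]["image"])
E
```

```text
[0.5468975  0.20741696 0.23577883] [-3.14075102  0.00462387  0.46067892] [-0.23282359 -0.51990836 -0.78829695] 0.055257560703573676
rim n 2081 enc [0.5587 0.2507] 0.0882 fit [0.5591 0.2504 0.0401] z 0.1365
lid [0.5477 0.2076] d 0.0587 zmed 0.2284 px [279. 260.]
```

View pics/w2.png

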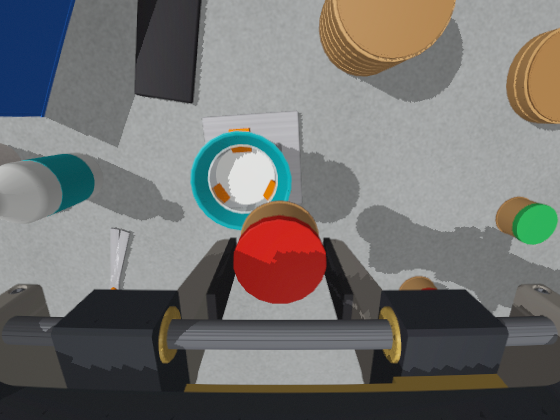

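The held pot is at px (279,260), centred between the pads. The mouth is at px (241,179) and fits to (0.559,0.251) at z 0.1365. I'll move over it.

Emit:
move_arm(
  dp=[
    [0.006, 0.022, 0],
    [0.0117, 0.0434, -0.005],
    [0.0117, 0.0434, -0.02],
    [0.0117, 0.0434, -0.035],
    [0.0117, 0.0434, -0.038],
    [0.0117, 0.0434, -0.038],
    [0.0117, 0.0434, -0.038],
  ],
  rotation=[
    [0, 0, 0],
    [0, 0, 0],
    [0, 0, 0],
    [0, 0, 0],
    [0, 0, 0],
    [0, 0, 0],
    [0, 0, 0],
  ],
)

```text
time_s: 5.45
ee_pos: [0.56, 0.2504, 0.2009]
ee_rot: [3.141, -0.0, 0.459]
force: [0.4, 1.2, 0.1]
grip_width: 0.0552
gripper_force: 30.0
```

```bash
python3 - <<'E'
from h import *
s,*a=look("wrist"); print(s["ee_pos"],s["ee_rot"],s["force"],s["grip_width"]); rim(*a); lid(*a,z=s["ee_pos"][2]-.0088)
s,*a=look("top"); rim(*a); lid(*a,z=s["ee_pos"][2]-.0088)
E
```

```text
[0.56001593 0.25044323 0.2008756 ] [ 3.14141685e+00 -3.03920241e-04  4.58886954e-01] [0.42196027 1.23603051 0.06012593] 0.05524416040282682
rim n 1524 enc [0.5593 0.2509] 0.0878 fit [0.5595 0.2509 0.0401] z 0.1367
lid [0.5609 0.2506] d 0.0585 zmed 0.1935 px [279. 260.]
rim n 233 enc [0.5586 0.2513] 0.0878 fit [0.5586 0.2511 0.0408] z 0.1349
lid [0.5551 0.2485] d 0.0572 zmed 0.1919 px [130. 165.]
```

Emit:
move_arm(
  dp=[
    [-0.0007, 0.0004, -0.01],
    [-0.0007, 0.0004, -0.018],
    [-0.0007, 0.0004, -0.024],
    [-0.0007, 0.0004, -0.028],
    [-0.0007, 0.0004, -0.031],
    [-0.0007, 0.0004, -0.033],
    [-0.0007, 0.0004, -0.035],
    [-0.0007, 0.0004, -0.035],
  ],
  rotation=[
    [0, 0, 0],
    [0, 0, 0],
    [0, 0, 0],
    [0, 0, 0],
    [0, 0, 0],
    [0, 0, 0],
    [0, 0, 0],
    [0, 0, 0],
  ],
)

```text
time_s: 6.35
ee_pos: [0.5591, 0.2515, 0.1655]
ee_rot: [3.142, 0.0, 0.46]
force: [-0.6, -0.7, -0.7]
grip_width: 0.0553
gripper_force: 30.0
```

Emit:
move_arm(
  dp=[
    [0, -0.0003, -0.0015],
    [0, -0.0003, -0.0025],
    [0, -0.0003, -0.0025],
    [0, -0.0003, -0.0025],
  ],
  rotation=[
    [0, 0, 0],
    [0, 0, 0],
    [0, 0, 0],
    [0, 0, 0],
  ],
)

```text
time_s: 6.75
ee_pos: [0.5593, 0.2512, 0.1632]
ee_rot: [3.142, -0.0, 0.46]
force: [0.0, -0.4, -0.2]
grip_width: 0.0552
gripper_force: 30.0
```

Emit:
move_arm(
  dp=[
    [0, 0, 0],
    [0, 0, 0],
    [0, 0, 0],
    [0, 0, 0],
    [0, 0, 0],
  ],
  rotation=[
    [0, 0, 0],
    [0, 0, 0],
    [0, 0, 0],
    [0, 0, 0],
    [0, 0, 0],
  ],
  hand=-0.6,
)

```text
time_s: 7.25
ee_pos: [0.5592, 0.2512, 0.1631]
ee_rot: [-3.142, -0.0, 0.46]
force: [0.2, -0.4, -0.2]
grip_width: 0.0735
gripper_force: 0.0
```

Emit:
move_arm(
  dp=[
    [0, 0, 0.01],
    [0, 0, 0.03],
    [0, 0, 0.05],
    [0, 0, 0.06],
    [0, 0, 0.06],
  ],
  rotation=[
    [0, 0, 0],
    [0, 0, 0],
    [0, 0, 0],
    [0, 0, 0],
    [0, 0, 0],
  ],
)

```text
time_s: 7.75
ee_pos: [0.5603, 0.2515, 0.2255]
ee_rot: [3.141, -0.004, 0.46]
force: [0.3, 0.7, -0.9]
grip_width: 0.0737
gripper_force: 0.0
```

```bash
python3 - <<'E'
from h import *
s,*a=look("wrist"); print(s["ee_pos"],s["ee_rot"],s["force"],s["grip_width"]); rim(*a); lid(*a,z=.147)
cv2.imwrite("pics/w3.png",a[0]["image"])
E
```

```text
[0.56027856 0.25149942 0.22550598] [ 3.14065319 -0.00403125  0.45978925] [ 0.33292633  0.70966571 -0.92697147] 0.07367179605870847
rim n 2461 enc [0.5589 0.2505] 0.088 fit [0.5589 0.2506 0.0401] z 0.1365
```

View pics/w3.png

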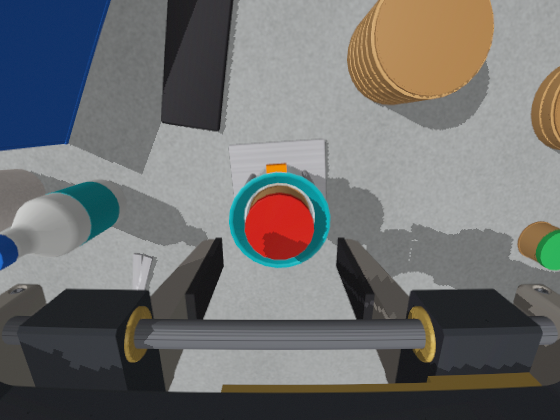

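The pot sits in the mouth, lid at px (279,227) inside the teal ring at (279,220). I'll close the fingers and check the lid's height and tilt.

Emit:
move_arm(
  dp=[
    [-0.001, -0.0003, 0],
    [-0.001, -0.0003, 0],
    [-0.001, -0.0003, 0],
    [-0.001, -0.0003, 0],
    [-0.001, -0.0003, 0],
    [-0.001, -0.0003, 0],
    [-0.001, -0.0003, 0],
    [-0.001, -0.0003, 0],
  ],
  rotation=[
    [0, 0, 0],
    [0, 0, 0],
    [0, 0, 0],
    [0, 0, 0],
    [0, 0, 0],
    [0, 0, 0],
    [0, 0, 0],
    [0, 0, 0],
  ],
  hand=1,
)

```text
time_s: 8.6
ee_pos: [0.5582, 0.2509, 0.2231]
ee_rot: [3.142, -0.0, 0.46]
force: [-0.2, -0.1, -0.2]
grip_width: 0.012
gripper_force: 0.0
```

```bash
cat >> h.py <<'E'
def fitlid(c,o,D,P):
    hsv=cv2.cvtColor(c["image"],cv2.COLOR_BGR2HSV).astype(int); H,S,V=hsv[...,0],hsv[...,1],hsv[...,2]
    m=((H<7)|(H>172))&(S>110)&(V>60)&(np.hypot(P[...,0]-.559,P[...,1]-.251)<.045)&(P[...,2]>.05)&(P[...,2]<.18)
    q=P[m]
    if len(q)<30: print("no red",len(q)); return
    z=np.median(q[:,2]); q=q[abs(q[:,2]-z)<.01]; A=np.c_[q[:,:2]-[.559,.251],np.ones(len(q))]
    f=np.linalg.lstsq(A,q[:,2],rcond=None)[0]; print("lid n",len(q),"z@c",f[2].round(4),"slope",f[:2].round(3)); return f
E
python3 - <<'E'
from h import *
s,*a=look("wrist"); print(s["ee_pos"],s["ee_rot"],s["force"],s["grip_width"]); z=fitlid(*a)[2]; lid(*a,z=z)
E
```

```text
[0.55815151 0.25092882 0.22311253] [ 3.14157793e+00 -1.80712369e-05  4.59827353e-01] [-0.18812298 -0.05724605 -0.2251058 ] 0.012023217635623105
lid n 3153 z@c 0.1558 slope [-0.008 -0.004]
lid [0.5604 0.2518] d 0.0567 zmed 0.1558 px [280. 221.]
```

Emit:
move_arm(
  dp=[
    [0.001, 0.0002, -0.01],
    [0.001, 0.0002, -0.025],
    [0.001, 0.0002, -0.035],
    [0.001, 0.0002, -0.038],
    [0.001, 0.0002, -0.042],
    [0.001, 0.0002, -0.046],
    [0.001, 0.0002, -0.05],
    [0.001, 0.0002, -0.05],
  ],
  rotation=[
    [0, 0, 0],
    [0, 0, 0],
    [0, 0, 0],
    [0, 0, 0],
    [0, 0, 0],
    [0, 0, 0],
    [0, 0, 0],
    [0, 0, 0],
  ],
)

```text
time_s: 9.45
ee_pos: [0.559, 0.2511, 0.1727]
ee_rot: [-3.141, 0.001, 0.46]
force: [-0.0, -0.1, -0.3]
grip_width: 0.0004
gripper_force: 0.0
```

Emit:
move_arm(
  dp=[
    [0, 0, -0.004],
    [0, 0, -0.008],
    [0, 0, -0.012],
    [0, 0, -0.016],
    [0, 0, -0.02],
    [0, 0, -0.023],
    [0, 0, -0.026],
    [0, 0, -0.026],
  ],
  rotation=[
    [0, 0, 0],
    [0, 0, 0],
    [0, 0, 0],
    [0, 0, 0],
    [0, 0, 0],
    [0, 0, 0],
    [0, 0, 0],
    [0, 0, 0],
  ],
)

```text
time_s: 10.25
ee_pos: [0.5594, 0.2511, 0.1468]
ee_rot: [3.141, -0.001, 0.46]
force: [0.3, -1.2, 3.2]
grip_width: 0.0004
gripper_force: 1.9
```

Emit:
move_arm(
  dp=[
    [0, 0, -0.004],
    [0, 0, -0.008],
    [0, 0, -0.012],
    [0, 0, -0.015],
    [0, 0, -0.018],
    [0, 0, -0.0205],
    [0, 0, -0.0205],
    [0, 0, -0.0205],
  ],
  rotation=[
    [0, 0, 0],
    [0, 0, 0],
    [0, 0, 0],
    [0, 0, 0],
    [0, 0, 0],
    [0, 0, 0],
    [0, 0, 0],
    [0, 0, 0],
  ],
)

```text
time_s: 11.05
ee_pos: [0.5594, 0.2512, 0.1269]
ee_rot: [3.141, -0.001, 0.46]
force: [-1.7, -0.5, 6.1]
grip_width: 0.0002
gripper_force: 2.8
```

Emit:
move_arm(
  dp=[
    [0, 0, -0.001],
    [0, 0, -0.002],
    [0, 0, -0.002],
    [0, 0, -0.002],
  ],
  rotation=[
    [0, 0, 0],
    [0, 0, 0],
    [0, 0, 0],
    [0, 0, 0],
  ],
)

```text
time_s: 11.45
ee_pos: [0.5594, 0.2512, 0.125]
ee_rot: [3.141, -0.001, 0.46]
force: [-0.6, -1.0, 5.4]
grip_width: 0.0003
gripper_force: 2.9
```

Emit:
move_arm(
  dp=[
    [0, 0, 0.01],
    [0, 0, 0.03],
    [0, 0, 0.06],
    [0, 0, 0.09],
    [0, 0, 0.115],
    [0, 0, 0.115],
    [0, 0, 0.115],
  ],
  rotation=[
    [0, 0, 0],
    [0, 0, 0],
    [0, 0, 0],
    [0, 0, 0],
    [0, 0, 0],
    [0, 0, 0],
    [0, 0, 0],
  ],
)

```text
time_s: 12.15
ee_pos: [0.5588, 0.2511, 0.239]
ee_rot: [-3.141, 0.001, 0.46]
force: [0.7, 0.3, -0.3]
grip_width: 0.0002
gripper_force: 0.0
```

```bash
python3 - <<'E'
from h import *
s,*a=look("wrist"); print(s["ee_pos"],s["ee_rot"],s["force"],s["grip_width"]); fitlid(*a); cv2.imwrite("pics/w4.png",a[0]["image"])
s,*a=look("top"); fitlid(*a); lid(*a)
E
```

```text
[0.55877716 0.25109163 0.23903438] [-3.14136430e+00  7.20894158e-04  4.59833373e-01] [ 0.68498978  0.2889836  -0.31104321] 0.00023102788814182904
lid n 2034 z@c 0.1075 slope [0.012 0.007]
lid n 529 z@c 0.1058 slope [ 0.004 -0.009]
lid [ 0.4884 -0.0543] d 0.0554 zmed 0.0395 px [301. 216.]
```

View pics/w4.png

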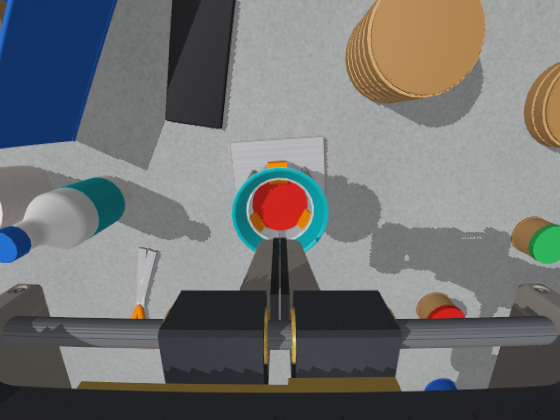

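The first pot is held. Its lid reads z 0.106, level, with three orange lips over it at px (257,222), (305,217) and (278,182). Next I'll fetch the pot at (0.4885,-0.0545).

Emit:
move_arm(
  dp=[
    [-0.009, -0.04, 0],
    [-0.018, -0.08, 0],
    [-0.027, -0.12, 0],
    [-0.036, -0.16, 0],
    [-0.046, -0.2, 0],
    [-0.055, -0.24, 0],
    [-0.064, -0.28, 0],
    [-0.0705, -0.306, 0],
  ],
  rotation=[
    [0, 0, 0],
    [0, 0, 0],
    [0, 0, 0],
    [0, 0, 0],
    [0, 0, 0],
    [0, 0, 0],
    [0, 0, 0],
    [0, 0, 0],
  ],
  hand=-1,
)

```text
time_s: 13.05
ee_pos: [0.487, -0.0568, 0.2377]
ee_rot: [-3.14, 0.003, 0.458]
force: [-0.3, 0.2, -0.2]
grip_width: 0.0624
gripper_force: 0.0
```

Emit:
move_arm(
  dp=[
    [0, 0, -0.02],
    [0, 0, -0.04],
    [0, 0, -0.06],
    [0, 0, -0.08],
    [0, 0, -0.08],
    [0, 0, -0.08],
    [0, 0, -0.08],
  ],
  rotation=[
    [0, 0, 0],
    [0, 0, 0],
    [0, 0, 0],
    [0, 0, 0],
    [0, 0, 0],
    [0, 0, 0],
    [0, 0, 0],
  ],
)

```text
time_s: 13.75
ee_pos: [0.4891, -0.055, 0.1603]
ee_rot: [3.141, -0.001, 0.46]
force: [-0.0, -0.7, -0.5]
grip_width: 0.0916
gripper_force: 0.0
```

```bash
python3 - <<'E'
from h import *
s,*a=look("wrist"); print(s["ee_pos"],s["ee_rot"],s["force"],s["grip_width"]); lid(*a)
E
```

```text
[ 0.48909354 -0.05499123  0.16034649] [ 3.14084419e+00 -7.41439908e-04  4.59897987e-01] [-0.03280128 -0.65259456 -0.47322563] 0.09156068127378617
lid [ 0.4892 -0.0547] d 0.0565 zmed 0.0415 px [279. 208.]
```

Aligned. I'll descend to TCP z 0.049 and grip.

Emit:
move_arm(
  dp=[
    [0, 0, -0.04],
    [0, 0, -0.07],
    [0, 0, -0.095],
    [0, 0, -0.107],
    [0, 0, -0.111],
    [0, 0, -0.111],
    [0, 0, -0.111],
  ],
  rotation=[
    [0, 0, 0],
    [0, 0, 0],
    [0, 0, 0],
    [0, 0, 0],
    [0, 0, 0],
    [0, 0, 0],
    [0, 0, 0],
  ],
)

```text
time_s: 14.5
ee_pos: [0.4899, -0.0553, 0.0501]
ee_rot: [3.14, -0.002, 0.46]
force: [-0.3, -0.1, 0.0]
grip_width: 0.0921
gripper_force: 0.0
```

Emit:
move_arm(
  dp=[
    [0, 0, 0],
    [0, 0, 0],
    [0, 0, 0],
    [0, 0, 0],
    [0, 0, 0],
    [0, 0, 0],
    [0, 0, 0],
    [0, 0, 0],
  ],
  rotation=[
    [0, 0, 0],
    [0, 0, 0],
    [0, 0, 0],
    [0, 0, 0],
    [0, 0, 0],
    [0, 0, 0],
    [0, 0, 0],
    [0, 0, 0],
  ],
  hand=1,
)

```text
time_s: 15.3
ee_pos: [0.4887, -0.0549, 0.0487]
ee_rot: [-3.142, -0.0, 0.46]
force: [-0.6, 0.4, 2.1]
grip_width: 0.0554
gripper_force: 30.0
```

Emit:
move_arm(
  dp=[
    [0, 0, 0.02],
    [0, 0, 0.06],
    [0, 0, 0.1],
    [0, 0, 0.14],
    [0, 0, 0.17],
    [0, 0, 0.18],
    [0, 0, 0.18],
  ],
  rotation=[
    [0, 0, 0],
    [0, 0, 0],
    [0, 0, 0],
    [0, 0, 0],
    [0, 0, 0],
    [0, 0, 0],
    [0, 0, 0],
  ],
)

```text
time_s: 16.0
ee_pos: [0.4892, -0.0551, 0.2294]
ee_rot: [3.14, -0.002, 0.46]
force: [-0.3, 0.1, -0.3]
grip_width: 0.0554
gripper_force: 30.0
```

Emit:
move_arm(
  dp=[
    [0.009, 0.04, 0],
    [0.018, 0.08, 0],
    [0.027, 0.12, 0],
    [0.036, 0.16, 0],
    [0.046, 0.2, 0],
    [0.055, 0.24, 0],
    [0.063, 0.275, 0],
    [0.063, 0.275, 0],
  ],
  rotation=[
    [0, 0, 0],
    [0, 0, 0],
    [0, 0, 0],
    [0, 0, 0],
    [0, 0, 0],
    [0, 0, 0],
    [0, 0, 0],
    [0, 0, 0],
  ],
)

```text
time_s: 16.8
ee_pos: [0.5502, 0.2235, 0.2249]
ee_rot: [-3.139, 0.004, 0.464]
force: [-0.3, -0.3, -1.4]
grip_width: 0.0553
gripper_force: 30.0
```

Emit:
move_arm(
  dp=[
    [0.0037, 0.015, 0],
    [0.0072, 0.0305, 0],
    [0.0072, 0.0305, -0.01],
    [0.0072, 0.0305, -0.025],
    [0.0072, 0.0305, -0.028],
    [0.0072, 0.0305, -0.028],
    [0.0072, 0.0305, -0.028],
  ],
  rotation=[
    [0, 0, 0],
    [0, 0, 0],
    [0, 0, 0],
    [0, 0, 0],
    [0, 0, 0],
    [0, 0, 0],
    [0, 0, 0],
  ],
)

```text
time_s: 17.5
ee_pos: [0.5589, 0.2502, 0.2006]
ee_rot: [3.142, 0.0, 0.459]
force: [-0.4, -0.5, -0.7]
grip_width: 0.0549
gripper_force: 30.0
```

```bash
python3 - <<'E'
from h import *
s,*a=look("wrist"); print(s["ee_pos"],s["ee_rot"],s["force"],s["grip_width"]); rim(*a); lid(*a,z=s["ee_pos"][2]-.0088)
E
```

```text
[0.55888459 0.25017422 0.20061144] [3.14155479e+00 5.32733149e-05 4.59132761e-01] [-0.35216023 -0.54632235 -0.66684657] 0.0548880025424052
rim n 1585 enc [0.5597 0.2509] 0.0879 fit [0.5595 0.2509 0.0401] z 0.1367
lid [0.5595 0.2499] d 0.0583 zmed 0.1934 px [279. 260.]
```

Emit:
move_arm(
  dp=[
    [0, 0.0006, -0.01],
    [0, 0.0006, -0.018],
    [0, 0.0006, -0.024],
    [0, 0.0006, -0.029],
    [0, 0.0006, -0.033],
    [0, 0.0006, -0.036],
    [0, 0.0006, -0.0375],
    [0, 0.0006, -0.0375],
  ],
  rotation=[
    [0, 0, 0],
    [0, 0, 0],
    [0, 0, 0],
    [0, 0, 0],
    [0, 0, 0],
    [0, 0, 0],
    [0, 0, 0],
    [0, 0, 0],
  ],
)

```text
time_s: 18.35
ee_pos: [0.5591, 0.2512, 0.1634]
ee_rot: [3.141, -0.001, 0.46]
force: [0.2, -0.5, -0.6]
grip_width: 0.0554
gripper_force: 30.0
```

Emit:
move_arm(
  dp=[
    [0, 0, 0],
    [0, 0, 0],
    [0, 0, 0],
    [0, 0, 0],
    [0, 0, 0],
  ],
  rotation=[
    [0, 0, 0],
    [0, 0, 0],
    [0, 0, 0],
    [0, 0, 0],
    [0, 0, 0],
  ],
  hand=-0.6,
)

```text
time_s: 18.85
ee_pos: [0.5589, 0.2513, 0.1631]
ee_rot: [-3.142, -0.0, 0.46]
force: [0.4, 0.4, -0.5]
grip_width: 0.0732
gripper_force: 0.0
```

Emit:
move_arm(
  dp=[
    [0, 0, 0.01],
    [0, 0, 0.03],
    [0, 0, 0.05],
    [0, 0, 0.06],
    [0, 0, 0.06],
  ],
  rotation=[
    [0, 0, 0],
    [0, 0, 0],
    [0, 0, 0],
    [0, 0, 0],
    [0, 0, 0],
  ],
)

```text
time_s: 19.35
ee_pos: [0.56, 0.2515, 0.2255]
ee_rot: [3.141, -0.004, 0.46]
force: [-0.2, 0.9, 0.2]
grip_width: 0.0737
gripper_force: 0.0
```

Emit:
move_arm(
  dp=[
    [0, 0, 0],
    [0, 0, 0],
    [0, 0, 0],
    [0, 0, 0],
    [0, 0, 0],
    [0, 0, 0],
    [0, 0, 0],
    [0, 0, 0],
  ],
  rotation=[
    [0, 0, 0],
    [0, 0, 0],
    [0, 0, 0],
    [0, 0, 0],
    [0, 0, 0],
    [0, 0, 0],
    [0, 0, 0],
    [0, 0, 0],
  ],
  hand=1,
)

```text
time_s: 20.15
ee_pos: [0.5588, 0.2512, 0.2231]
ee_rot: [-3.142, -0.0, 0.46]
force: [0.4, -0.4, 0.5]
grip_width: 0.0117
gripper_force: 0.0
```

```bash
python3 - <<'E'
from h import *
s,*a=look("wrist"); print(s["ee_pos"],s["ee_rot"],s["force"],s["grip_width"]); f=fitlid(*a); lid(*a,z=f[2])
E
```

```text
[0.55884753 0.25124664 0.22311325] [-3.14158753e+00 -3.39354374e-05  4.59823453e-01] [ 0.3951964  -0.4094868   0.46126869] 0.011680155197428248
lid n 3093 z@c 0.1561 slope [-0.009 -0.005]
lid [0.5601 0.2512] d 0.0567 zmed 0.1561 px [280. 222.]
```

Same result as the first pot, seated and level, so I'll press it the same way. The expected force is higher, around 9 N.

Emit:
move_arm(
  dp=[
    [0.0004, 0, -0.012],
    [0.0004, 0, -0.03],
    [0.0004, 0, -0.042],
    [0.0004, 0, -0.048],
    [0.0004, 0, -0.053],
    [0.0004, 0, -0.058],
    [0.0004, 0, -0.062],
    [0.0004, 0, -0.062],
  ],
  rotation=[
    [0, 0, 0],
    [0, 0, 0],
    [0, 0, 0],
    [0, 0, 0],
    [0, 0, 0],
    [0, 0, 0],
    [0, 0, 0],
    [0, 0, 0],
  ],
)

```text
time_s: 21.0
ee_pos: [0.5592, 0.2512, 0.1615]
ee_rot: [3.142, 0.0, 0.46]
force: [-3.3, -1.6, 4.3]
grip_width: 0.0002
gripper_force: 2.2
```

Emit:
move_arm(
  dp=[
    [0, 0, -0.004],
    [0, 0, -0.008],
    [0, 0, -0.011],
    [0, 0, -0.014],
    [0, 0, -0.014],
  ],
  rotation=[
    [0, 0, 0],
    [0, 0, 0],
    [0, 0, 0],
    [0, 0, 0],
    [0, 0, 0],
  ],
)

```text
time_s: 21.5
ee_pos: [0.5593, 0.2513, 0.1478]
ee_rot: [3.141, -0.0, 0.46]
force: [-3.5, -2.2, 4.9]
grip_width: 0.0008
gripper_force: 2.6
```

Emit:
move_arm(
  dp=[
    [0, 0, -0.004],
    [0, 0, -0.008],
    [0, 0, -0.012],
    [0, 0, -0.016],
    [0, 0, -0.02],
    [0, 0, -0.022],
    [0, 0, -0.022],
    [0, 0, -0.022],
  ],
  rotation=[
    [0, 0, 0],
    [0, 0, 0],
    [0, 0, 0],
    [0, 0, 0],
    [0, 0, 0],
    [0, 0, 0],
    [0, 0, 0],
    [0, 0, 0],
  ],
)

```text
time_s: 22.3
ee_pos: [0.5595, 0.2513, 0.1263]
ee_rot: [3.141, -0.001, 0.46]
force: [-3.1, -0.4, 7.5]
grip_width: 0.0003
gripper_force: 3.3
```

Emit:
move_arm(
  dp=[
    [0, 0, -0.001],
    [0, 0, -0.0015],
    [0, 0, -0.0015],
    [0, 0, -0.0015],
  ],
  rotation=[
    [0, 0, 0],
    [0, 0, 0],
    [0, 0, 0],
    [0, 0, 0],
  ],
)

```text
time_s: 22.7
ee_pos: [0.5596, 0.2513, 0.125]
ee_rot: [3.141, -0.001, 0.46]
force: [-3.9, -2.1, 7.4]
grip_width: 0.0004
gripper_force: 3.6
```

Emit:
move_arm(
  dp=[
    [0, 0, 0.01],
    [0, 0, 0.03],
    [0, 0, 0.06],
    [0, 0, 0.09],
    [0, 0, 0.115],
    [0, 0, 0.12],
    [0, 0, 0.12],
  ],
  rotation=[
    [0, 0, 0],
    [0, 0, 0],
    [0, 0, 0],
    [0, 0, 0],
    [0, 0, 0],
    [0, 0, 0],
    [0, 0, 0],
  ],
)

```text
time_s: 23.4
ee_pos: [0.5599, 0.2514, 0.2443]
ee_rot: [3.141, -0.002, 0.46]
force: [0.5, 0.8, -0.4]
grip_width: 0.0004
gripper_force: 0.0
```

```bash
python3 - <<'E'
from h import *
s,*a=look("wrist"); print(s["ee_pos"],s["force"]); fitlid(*a); cv2.imwrite("pics/w5.png",a[0]["image"])
s,*a=look("scene"); fitlid(*a); cv2.imwrite("pics/s5.png",a[0]["image"])
E
```

```text
[0.55985492 0.25136902 0.24428427] [ 0.46408302  0.77664392 -0.39189931]
lid n 1996 z@c 0.1075 slope [0.002 0.003]
lid n 182 z@c 0.1068 slope [ 0.085 -0.039]
```

View pics/w5.png

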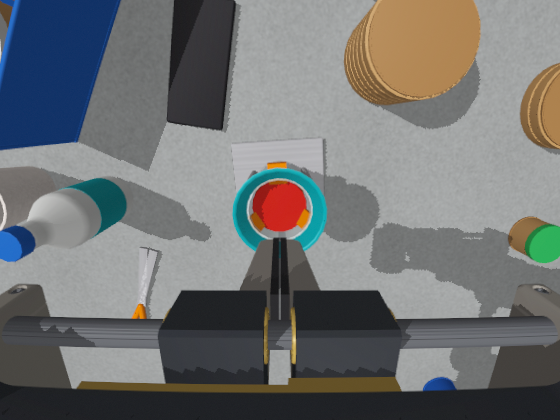

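View pics/s5.png

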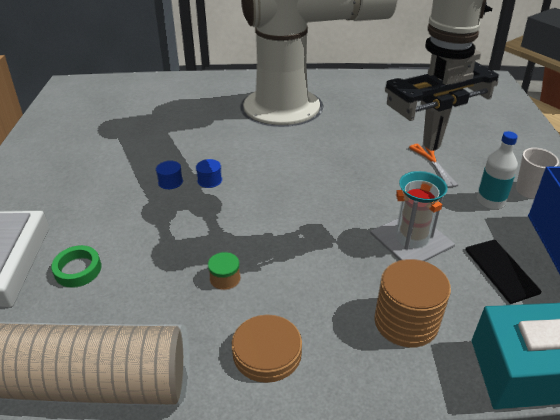

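The second lid is at z 0.106, level, under the three lips at wrist px (279,207). The scene view shows both pots in the tube at px (418,210), the green pot still at (223,267), and the arm clear.

```bash
python3 -c "
from cell import bot
print(bot.close_job())"
```

```text
the job is handed in; nothing more can be done
None
```

Both red-lidded pots were loaded one after the other and are held under the dispenser's lips; the green and blue pots were not touched, and the job was handed in at about 23.5 s.

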